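# Open the child-resistant tablet tub and park its cap in the track

## Robot

A 6-joint arm with a two-finger parallel gripper is mounted at the origin on a cart in front of the work surface, level with it; the furniture and walls round the work are solid. World frame = base frame: x ahead of the robot, y to its left, z up, the work surface at z = 0. Lengths are in m, angles in rad, forces in N, time in s.
With the tool pointing down it reaches from about 0.35 to 0.975 m from the base axis. Payload 7.1 kg.
Tool frame: the origin (TCP) lies between the finger pads; the fingertips stand 8 mm ahead of it and the grasp point (between the pads) lies 11 mm behind it (arm.tcp_to_tips is the z of the fingertips in the tool frame, in m); z points along the fingers, y is the line along which they close (so a half turn about z gives the same grasp; the last joint's range is limited). The gripper opens to 88 mm and grips with 3 to 60 N. Pads are 20 mm wide; open, the fingers measure 115 mm over their backs; the gripper's body (75 mm by 178 mm) begins 61 mm behind the grasp point.
Start: joints at [1.138, 0.423, 1.63, -0, 1.089, -0.019], TCP at [0.251, 0.572, 0.231] pointing down, gripper open.
Joint ranges: [-3, 3], [-0.9, 2.11], [0.09, 2.58], [-1.31, 4.45], [0.11, 2.69], [-2.54, 2.54]. Speed limits (rad/s): [2.39, 2.39, 3.01, 3.14, 3.14, 3.14].

## Interface

Orientations are given as a unit quaternion [w, x, y, z].
In Python, from plant import arm gives the robot as it stands.
- The arm moves only by the shell command python3 -m crank 'ROWS'. ROWS is a JSON object of lists of equal length, an entry for each row: "slide": the shift along the tool's x, y, z in mm, a list of three; "rot": the turn, a rotation vector about the tool's x, y, z in rad, a list of three; "jaw": the finger opening in mm, from 0 to 87.8. A call has 1 to 20 rows; each row is the pose to reach, as a shift and turn from the pose commanded when the call began, along the tool's axes at that moment; what a row does not reach only later rows make up. A row lasts 1/12 s, in which the tool goes at most 41.7 mm and 7.16 degrees, less where a joint would pass 70% of its speed; a pose out of reach is approached as far as the arm can. A call with a gripper value outside its range is refused whole. The fingers move at their own pace and stop on an object; the grip force is fixed at half the most. Time passes only in rows, so rows that repeat a pose let the fingers close. It gives the time, the measured TCP pose, the force, the opening and the grip force at its end, in the units of the state.
- arm.get_obs(): the state, without advancing time (a new reading comes with each control period).
- arm.get_image(name): name is "side" or "top"; returns (picture, depth): 384x512x3 uint8, red, green, blue; 384x512 float32, m along the optical axis (not along the pixel's ray), 0 where there is no reading.
- arm.calibration(name): a dict with "fx", "fy", "cx", "cy" (pixels), "D" ([k1, k2, p1, p2, k3] as OpenCV has them; the pictures are not rectified), "xyz" and "attitude" of the camera in the world. Camera axes: x right, y down, z forward; pixel columns grow to the right and rows downward; lengths in m; the calibration is good to about 2 mm. A picture is of the moment at which its call begins. calibration takes no time and is no camera call.
- arm.finish_job(): hands the job in; it is judged then, once.
The state is a dict: "time": time; "joint_positions": joint angles; "qd": joint speeds; "joint_torque": joint torques, N m; "eef_pos": TCP position; "ee_rot": TCP orientation; "force": force on the tool from outside, world axes, zero at the start; "moment": the same for the moment, N m; "gripper_width": opening from 0.0 (shut) to 1.0 (fully open); "grip_force": force on a finger pad.
Only numpy, scipy, OpenCV 4.12 (cv2) and the standard library are available. Lean on these libraries where they do the work, as an engineer would, in place of code of your own. Each camera call takes 0.05 s, during which the arm holds its last target. There are 200 camera calls.

## Task

The dishwasher-tablet tub on the sloping wooden stand has a child-resistant cap: press the cap straight down along the tub's axis, without crushing the tub, turn it counter-clockwise while it is held down, and lift it off. Park the cap, open side down, in the track beside the tub: lay it on the board at the track's open upper end, slide it down under the two rails until it is home against the stop, and leave it there without pushing the things around it about.

Things in the scene. Friction and masses are not known exactly. Their poses are not given: they have to be found in the camera images.
- cap: White ribbed plastic cap, loose, 30 to 65 g, 40 mm tall. Origin: centre of its open underside; z is its axis, out of its closed top. Barrel 54 mm diameter, to be gripped; flange 68 mm diameter at its foot, z = 0 to 4 mm. At the start closed on the tub, axes along the tub's, origin 50 mm up the tub's z. Three inner lugs hook under lugs on the tub's neck.
- cap_grip (a point): On the cap's axis, 34 mm above its underside: a good height to grip the barrel. Fingertips lower than 13 mm above the underside would strike the rails of the track. Let up before 45 degrees of turn, it is caught again. Free and let up, a spring raises it about 5 mm above its closed height, and it draws off straight along the axis.
- cap_seat (a point): Where the closed cap's origin sits on the tub's axis. A spring pushes the cap up with 9 N here. Pushed down 3.5 mm (13 N) or more it can turn; after 5 mm (14 N) comes a stiff stop. Held down it turns counter-clockwise seen from above its top: free of the lugs from 45 degrees to the hard stop at about 80. Clockwise it is blocked.
- tub: Squat grey plastic tub, 68 mm diameter, fixed on the stand. Origin: centre of its underside on the board; z is its axis, normal to the board, leaning 25 degrees from vertical towards the stand's front (roughly to the robot). x points up the slope, y to the left. Shoulder at z = 42 mm.
- tub_neck: Plain thin-walled neck of the tub under the cap, 29 mm diameter, 27 mm tall; origin at its foot, 42 mm up the tub's z, axes as the tub's. Its top is the stop that the cap meets when pressed 5 mm; it yields 1 mm per 20 N. A push of more than 40 N on it, beyond the spring's, crushes the tub.
- track: Cap track on the same board, 110 mm left of the tub, fixed. Origin on the board, on the track's centre line; x up the slope (25 degrees), y left, z out of the board, parallel to the tub's axes. Board: z = 0, x from -75 to 75 mm. Steel rails from x = -60 to 15 mm: undersides at z = 8, tops at z = 12 mm; slot 60 mm wide between them, 74 mm wide under them.
- track_mouth (a point): Centre of the track's open end, the upper one, at x = 15 mm on the board. Flared wooden guides 12 mm high reach to x = 35 mm. Lay the cap on the board above it with its centre at about x = 60 mm and slide it down: the barrel passes between the rails, the flange runs under them.
- track_home (a point): Where the cap's origin is when it is home: x = -26 mm, y = 0, z = 0 of the track, the flange against the stop at the low end (face at x = -60 mm, 8 mm high).
- stand: Sloping wooden stand, 150 mm deep, 204 mm wide, fixed to the worktop; origin on the worktop under the board's middle, x to the back, y to the left, z up. The board rises from about 16 mm at the front to 80 mm at the back and carries the tub and the track.
- garlic: Garlic bulb, 60 mm, loose, to the right of the front of the stand; bystander. Origin at the centre of its underside.
- lemon: Lemon, 72x57x58 mm, loose, to the left of the stand; bystander. Origin at the centre of its underside.
- beet_jar: Glass jar, 66 mm diameter, 82 mm tall, loose, behind the stand; bystander. Origin at the centre of its underside.
- yellow_bowl: Bowl, 126 mm wide, 58 mm tall, loose, on the right of the worktop; bystander. Origin at the centre of its underside.
- sauce_jar: Jar with a lid, 60 mm diameter, 105 mm tall, loose, far right; bystander. Origin at the centre of its underside.
- mug: Mug with handle, 88x117 mm, 94 mm tall, loose, far right; bystander. Origin at the centre of its underside.
There are look-alikes about, which are no part of the job. What is shaped like the cap but purple is not meant.

How it is judged:
On the way, in this order (a step that is already met when the one before it is completed fails the run):
1. the cap is pressed down on the tub by more than 3 mm (z of cap in the frame of tub between 0.04 and 0.047 m and x of cap in the frame of tub between -0.006 and 0.006 m and y of cap in the frame of tub between -0.006 and 0.006 m), for 0.1 s.
2. the cap is off, more than 25 mm above its closed height (z of cap in the frame of tub above 0.075 m), for 0.05 s.
3. the cap lies flat in the mouth of the track, partly under the rails (x of cap in the frame of track between -0.015 and 0.045 m and y of cap in the frame of track between -0.008 and 0.008 m and z of cap in the frame of track below 0.008 m), for 0.05 s.
At the end, for the whole second after the job is handed in: The cap is at rest in the track, open side down and flat on its floor (within 3 mm and 0.1 rad), its flange within 6 mm of the stop and its centre within 6 mm of the track's centre line, released (x of cap in the frame of track between -0.03 and -0.02 m and y of cap in the frame of track between -0.006 and 0.006 m and z of cap in the frame of track between -0.003 and 0.003 m and angle between the z axis of cap and the z axis of track, either way round below 0.1 rad and angle between cap's own z axis and vertical below 1.2 rad and linear speed of cap below 0.01 m/s); the robot touches nothing.
It fails at once if the tub is crushed: more than 40 N between the cap and the tub's neck (contact force between cap and tub_neck above 40 N).
It fails at once if a bystander (garlic, lemon, jars, bowl, mug) is pushed more than 30 mm (distance of any of garlic, lemon, beet_jar, yellow_bowl, sauce_jar, mug from where it was at the start of the episode above 0.03 m).
It also fails if it takes over 42 s, if anything falls off the work surface, if the arm or the gripper's body presses on something with over 40 N, if the wrist force passes 120 N, or if a joint passes its speed limit or range.

## Working session

There is one attempt and no reset: what is moved stays moved. The work goes in short steps, Python scripts to look and compute and a shell command to move; the robot and the scene stay as the last step left them, time stands still between calls to the robot, and variables do not carry over. Pictures are saved under pics/ and viewed, at most 10 in all, crops included, and the job is handed in when it is done.

```bash
mkdir -p pics; ls; python3 - <<'E'
from plant import arm
import cv2,numpy as np
for n in("side","top"):
    p,d=arm.get_image(n); cv2.imwrite(f"pics/{n}0.png",p[:,:,::-1]); np.savez(f"{n}0.npz",p=p,d=d); print(n,arm.calibration(n))
print(arm.get_obs(),arm.tcp_to_tips)
E
```

```text
pics
side {'fx': 403.96401983398175, 'fy': 403.96401983398175, 'cx': 250.58076610239164, 'cy': 198.79130181897025, 'D': array([-0.12457854,  0.        ,  0.        ,  0.        ,  0.        ]), 'xyz': array([ 0.49374646, -0.79628897,  0.83071234]), 'attitude': array([-0.41487275,  0.90869752, -0.0428463 ,  0.01770901])}
top {'fx': 365.2721041865009, 'fy': 365.2721041865009, 'cx': 251.89819710352742, 'cy': 193.0741741262679, 'D': array([-0.05567801,  0.        ,  0.        ,  0.        ,  0.        ]), 'xyz': array([0.48428141, 0.02276835, 1.075787  ]), 'attitude': array([ 0.04686862, -0.69971348,  0.71184904, -0.03840993])}
{'time': 0.1, 'joint_positions': array([ 1.13798581e+00,  4.23729954e-01,  1.63060171e+00,  1.18533701e-07,
        1.08859801e+00, -1.90233498e-02]), 'qd': array([-0.00068907, -0.00096299, -0.00246379, -0.00074058, -0.00041732,
       -0.00040447]), 'joint_torque': array([ 1.20834848e-03, -5.45620286e+01, -2.74326253e+01,  6.47119945e-02,
        1.87878089e-02, -3.94817107e-05]), 'eef_pos': array([0.25108618, 0.57181706, 0.2300056 ]), 'ee_rot': array([-1.49797756e-04,  2.05420711e-01,  9.78673533e-01, -6.51512115e-04]), 'force': array([-0.24024412, -0.18158081,  0.1002406 ]), 'moment': array([ 0.02142703,  0.02251126, -0.03714991]), 'grip_force': 0.0, 'gripper_width': 1.0023484332644106} 0.008
```

View pics/side0.png

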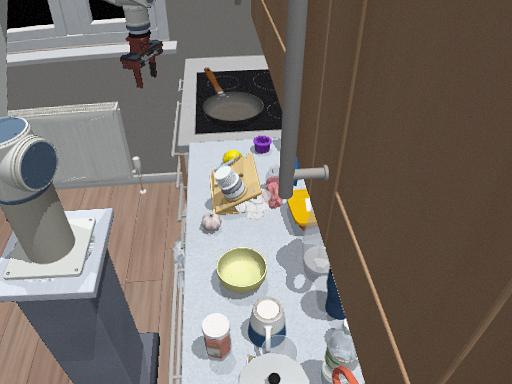

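View pics/top0.png

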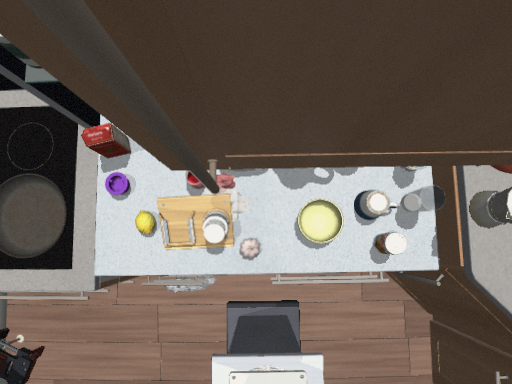

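The side view shows the white cap on the tub at about (228,180). The top view has it at (215,228), with the track at (178,229) to its left. Other cap-like things in the top view are the purple piece at (118,184), which is excluded by colour, and the white lids at (375,202) and (395,243), which sit on jars away from the stand. The white one on the sloping stand fits, so I'll confirm it in a crop.

```bash
cat > h.py <<'E'
import numpy as np,cv2
from plant import arm
from scipy.spatial.transform import Rotation as R
def rot(q): return R.from_quat([q[1],q[2],q[3],q[0]])
def cloud(n,d):
    c=arm.calibration(n);K=np.array([[c['fx'],0,c['cx']],[0,c['fy'],c['cy']],[0,0,1]])
    v,u=np.mgrid[:384,:512];uv=np.stack([u,v],-1).reshape(-1,1,2).astype(float)
    n_=cv2.undistortPoints(uv,K,c['D']).reshape(384,512,2)
    P=np.dstack([n_,np.ones((384,512))])*d[...,None]
    return (P.reshape(-1,3)@rot(c['attitude']).as_matrix().T+c['xyz']).reshape(384,512,3)
def project(n,X):
    c=arm.calibration(n);K=np.array([[c['fx'],0,c['cx']],[0,c['fy'],c['cy']],[0,0,1]])
    M=rot(c['attitude']).as_matrix().T
    return cv2.projectPoints(np.atleast_2d(X).astype(float),cv2.Rodrigues(M)[0],-M@c['xyz'],K,c['D'])[0].reshape(-1,2)
E
python3 - <<'E'
from h import *
T=np.load('top0.npz');S=np.load('side0.npz')
a=cv2.resize(T['p'][185:260,150:245],None,fx=6,fy=6,interpolation=cv2.INTER_CUBIC)[:,:,::-1]
b=cv2.resize(S['p'][145:220,200:270],None,fx=6,fy=6,interpolation=cv2.INTER_CUBIC)[:,:,::-1]
cv2.imwrite('pics/a.png',a);cv2.imwrite('pics/b.png',b)
P=cloud('top',T['d'])
Q=P[185:260,150:245].reshape(-1,3); col=T['p'][185:260,150:245].reshape(-1,3).astype(int)
wood=(col[:,0]-col[:,2]>50)&(Q[:,2]>0.012)&(Q[:,2]<.1)
W=Q[wood]
for i in range(8):
    c=W.mean(0);n=np.linalg.svd(W-c,full_matrices=False)[2][2];n*=np.sign(n[2]);r=(W-c)@n
    W=W[abs(r)<max(.003,1.5*np.std(r)*(i<3))]
print('plane',c,n,np.degrees(np.arccos(n[2])),np.degrees(np.arctan2(n[1],n[0])),len(W),np.std(r))
for nm,D in(('top',T),('side',S)):
    P=cloud(nm,D['d']).reshape(-1,3); h=(P-c)@n; rad=np.linalg.norm((P-c)[:,:2],axis=1)
    m=(rad<.16)&(h>.06)&(h<.12); print(nm,np.histogram(h[m],12))
    t=(rad<.16)&(h>.085)&(h<.096); print(t.sum(),P[t].mean(0),np.median(P[t],0),np.median(h[t]))
E
```

```text
plane [0.54361955 0.20561946 0.05292142] [-0.42539983 -0.01602091  0.9048637 ] 25.195068324986547 -177.84321233134588 2090 0.001418481935930567
top (array([  9,   9,   8,   7,  11,   6,   7,  12,  11,  58, 176,  73]), array([0.06053136, 0.06331308, 0.0660948 , 0.06887652, 0.07165824,
       0.07443996, 0.07722168, 0.08000339, 0.08278511, 0.08556683,
       0.08834855, 0.09113027, 0.09391199]))
310 [0.49746935 0.13431632 0.12919476] [0.49715075 0.13432147 0.12927051] 0.08969718348878411
side (array([ 16,  19,  15,  16,  14,  17,  21,  13,  14,  25, 115,  46]), array([0.06015518, 0.06319567, 0.06623617, 0.06927666, 0.07231715,
       0.07535764, 0.07839814, 0.08143863, 0.08447912, 0.08751961,
       0.09056011, 0.0936006 , 0.09664109]))
194 [0.49743549 0.12879129 0.13156717] [0.49755198 0.12855882 0.13156068] 0.09247974686108995
```

View pics/a.png

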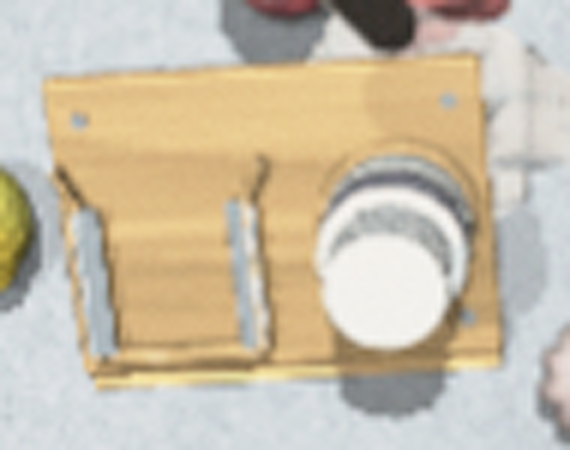

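View pics/b.png

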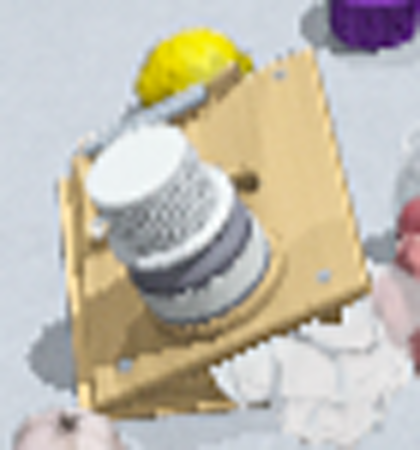

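The crop confirms it: a white ribbed cap on the grey tub, with its closed top at crop (385,291). Next I'll fit the stand pose and cap top from marked features in both images.

```bash
python3 - <<'E'
from h import *
from scipy.optimize import least_squares
f=lambda p,o:(np.array(p)+.5)/6-.5+o
bt=f([(45,80),(480,57),(502,355),(93,375)],(150,185))
bs=f([(315,50),(370,290),(83,405)],(200,145)) # back-left? 
ct=f([(385,291)],(150,185))[0]; cs=f([(143,165)],(200,145))[0]
a=np.radians(25)
def world(p,L):
    x,y,z,yaw=p[:4]; M=R.from_euler('z',yaw).as_matrix()@R.from_euler('y',-a).as_matrix()
    return np.array([x,y,z])+np.atleast_2d(L)@M.T
C=np.array([[.075,.102,0],[.075,-.102,0],[-.075,-.102,0],[-.075,.102,0]])
def res(p):
    r=(project('top',world(p,C))-bt).ravel()
    s=(project('side',world(p,C[[0,1,2]]))-bs).ravel()
    top=world(p,[p[4],p[5],.09])
    return np.r_[r,s,2*(project('top',top)-ct).ravel(),2*(project('side',top)-cs).ravel()]
s=least_squares(res,[.54,.2,.048,0,0,-.055],loss='soft_l1');p=s.x
print(np.round(p,4),np.round(res(p),1))
print('cap top',world(p,[p[4],p[5],.09]))
X,E_=None,None
# free triangulation of cap top
q=least_squares(lambda q:np.r_[(project('top',q)-ct).ravel(),(project('side',q)-cs).ravel()],[.5,.13,.13]);print(q.x,q.fun)
# rails from top: crop corners of left rail & right rail lower/upper ends mid
T=np.load('top0.npz')
out=cv2.resize(T['p'][185:260,150:245],None,fx=6,fy=6,interpolation=cv2.INTER_CUBIC)[:,:,::-1].copy()
S=np.load('side0.npz');outs=cv2.resize(S['p'][145:220,200:270],None,fx=6,fy=6,interpolation=cv2.INTER_CUBIC)[:,:,::-1].copy()
th=np.linspace(0,6.3,40)
def dr(L,col):
    for n,o,im in(('top',(150,185),out),('side',(200,145),outs)):
        u=(project(n,world(p,L))-o+.5)*6-.5; cv2.polylines(im,[np.int32(np.round(u))],False,col,1)
dr(C[[0,1,2,3,0]],(0,0,255))
cir=lambda r,z:np.c_[p[4]+r*np.cos(th),p[5]+r*np.sin(th),0*th+z]
dr(cir(.027,.09),(255,0,0));dr(cir(.034,.05),(255,0,0));dr(cir(.034,.0),(255,0,0))
ty=p[5]+.11
for tx in(p[4],):
  for s_ in(1,-1): dr(np.array([[.015,ty+s_*.03,.012],[-.06,ty+s_*.03,.012]]),(0,255,0))
dr(np.array([[-.06,ty-.037,.008],[-.06,ty+.037,.008]]),(0,255,0))
h=max(out.shape[0],outs.shape[0]);w=np.zeros((h,out.shape[1]+outs.shape[1],3),np.uint8);w[:out.shape[0],:out.shape[1]]=out;w[:outs.shape[0],out.shape[1]:]=outs
cv2.imwrite('pics/fit.png',cv2.resize(w,(800,int(h*800/w.shape[1]))))
E
```

```text
[ 0.5318  0.193   0.0464  0.0302  0.0027 -0.0584] [-0.2 -0.   0.8  0.3  0.6 -0.  -1.5 -0.2 -0.3 -0.1 -0.7 -0.4  1.5  0.5
 -0.1 -0.9 -1.   0.2]
cap top [[0.49799991 0.13351391 0.1291034 ]]
[0.49798984 0.1334158  0.12933635] [-0.00997921 -0.44448328 -0.49464594  0.03885515]
```

View pics/fit.png

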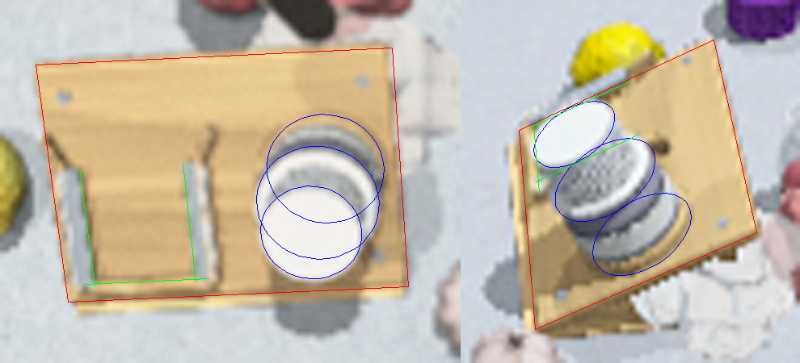

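The fit agrees with both views to about 1 px, including the rails and stop. Now I'll work out the approach pose above the cap.

```bash
cat >> h.py <<'E'
B=np.array([.5318,.193,.0464]);YAW=.0302
M=R.from_euler('z',YAW).as_matrix()@R.from_euler('y',-np.radians(25)).as_matrix() # board axes
TUB=np.array([.0027,-.0584,0]);TRK=np.array([0,.0526,0])
def goal(local,ang):
    """TCP board-frame point; ang: deg of tool y from board x, ccw seen from above"""
    a=np.radians(ang);y=M@[np.cos(a),np.sin(a),0];z=-M[:,2];x=np.cross(y,z)
    G=np.c_[x,y,z];w=B+M@np.array(local)
    o=arm.get_obs();T=rot(o['ee_rot']).as_matrix()
    print('slide',np.round(1e3*T.T@(w-o['eef_pos']),1),'rot',np.round(R.from_matrix(T.T@G).as_rotvec(),4),'deg',np.degrees(np.linalg.norm(R.from_matrix(T.T@G).as_rotvec())))
def st():
    o=arm.get_obs();T=rot(o['ee_rot']).as_matrix();l=M.T@(o['eef_pos']-B)
    y=M.T@T[:,1]
    print('t',round(o['time'],2),'board mm',np.round(l*1e3,1),'yang',round(np.degrees(np.arctan2(y[1],y[0])),1),'axisdev',np.round(M.T@T[:,2],3),'F board',np.round(M.T@o['force'],1),'Mom b',np.round(M.T@o['moment'],2),'jaw',round(o['gripper_width'],3),'grip',round(o['grip_force'],1),'q',np.round(o['joint_positions'],2))
E
python3 - <<'E'
from h import *
st();goal(TUB+[0,0,.14],0);goal(TUB+[0,0,.14],20)
E
```

```text
t 0.1 board mm [-166.3  387.1  280.1] yang 66.7 axisdev [-0.423 -0.001 -0.906] F board [-0.2 -0.2  0.2] Mom b [ 0.    0.02 -0.04] jaw 1.002 grip 0.0 q [ 1.14  0.42  1.63  0.    1.09 -0.02]
slide [-383.2 -311.    56. ] rot [-0.3901 -0.245   1.1083] deg 68.76674050481503
slide [-383.2 -311.    56. ] rot [-0.3323 -0.3005  0.7653] deg 50.8109823690707
```

```bash
python3 -m crank '{"slide":[[-128,-104,0],[-255,-207,10],[-383,-311,56],[-383,-311,56],[-383,-311,56],[-383,-311,56],[-383,-311,56],[-383,-311,56],[-383,-311,56],[-383,-311,56],[-383,-311,56],[-383,-311,56],[-383,-311,56],[-383,-311,56],[-383,-311,56],[-383,-311,56],[-383,-311,56]],"rot":[[-0.39,-0.245,1.108],[-0.39,-0.245,1.108],[-0.39,-0.245,1.108],[-0.39,-0.245,1.108],[-0.39,-0.245,1.108],[-0.39,-0.245,1.108],[-0.39,-0.245,1.108],[-0.39,-0.245,1.108],[-0.39,-0.245,1.108],[-0.39,-0.245,1.108],[-0.39,-0.245,1.108],[-0.39,-0.245,1.108],[-0.39,-0.245,1.108],[-0.39,-0.245,1.108],[-0.39,-0.245,1.108],[-0.39,-0.245,1.108],[-0.39,-0.245,1.108]],"jaw":[87,87,87,87,87,87,87,87,87,87,87,87,87,87,87,87,87]}'; python3 -c "
from h import *
st();goal(TUB+[0,0,.074],0)"
```

```text
time: 1.52
eef_pos: [0.4764, 0.135, 0.1748]
ee_rot: [0.15, 0.679, 0.702, 0.156]
force: [-0.1, -0.3, -0.3]
gripper_width: 0.987
grip_force: 0.0
t 1.52 board mm [  2.5 -56.3 140.5] yang 0.1 axisdev [ 0.001  0.002 -1.   ] F board [-0.2 -0.3 -0.2] Mom b [-0.05  0.22  0.05] jaw 0.987 grip 0.0 q [ 0.33  0.2   2.22 -0.4   0.32  0.64]
slide [-2.2  0.1 66.5] rot [ 0.0007 -0.0023  0.0021] deg 0.18259520644908353
```

```bash
python3 -m crank '{"slide":[[-2,0,20],[-2,0,40],[-2,0,56],[-2,0,66],[-2,0,66],[-2,0,66]],"rot":[[0,0,0],[0,0,0],[0,0,0],[0,0,0],[0,0,0],[0,0,0]],"jaw":[87,87,87,87,87,87]}'; python3 - <<'E'
from h import *
st()
for n,(a,b,c,d) in dict(top=(185,150,75,95),side=(130,190,90,90)).items():
    p,_=arm.get_image(n); cv2.imwrite(f'pics/{n}1.png',p[:,:,::-1])
    globals()[n]=cv2.resize(p[a:a+75,b:b+70],None,fx=5.5,fy=5.5,interpolation=cv2.INTER_CUBIC)[:,:,::-1]
cv2.imwrite('pics/pre.png',np.hstack([top,side]))
E
```

```text
time: 2.02
eef_pos: [0.5042, 0.1336, 0.1145]
ee_rot: [0.15, 0.679, 0.702, 0.156]
force: [-0.5, -0.1, -0.5]
gripper_width: 0.987
grip_force: 0.0
t 2.02 board mm [  2.2 -58.6  74.1] yang 0.1 axisdev [-0.001  0.002 -1.   ] F board [-0.7 -0.1 -0.3] Mom b [-0.04  0.25  0.1 ] jaw 0.987 grip 0.0 q [ 0.3   0.37  2.2  -0.65  0.18  0.88]
```

View pics/pre.png

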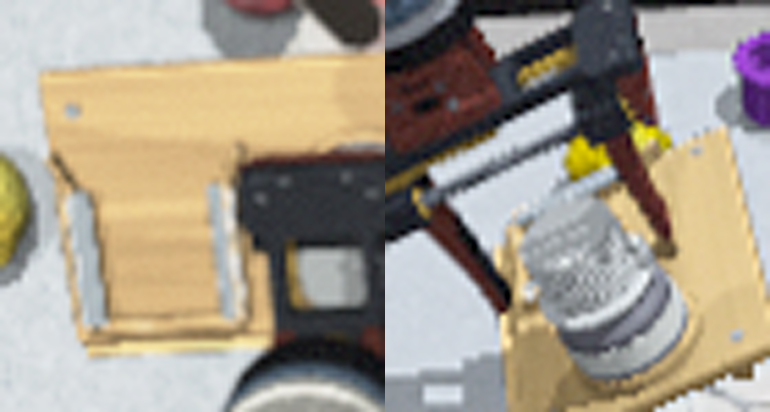

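The side view shows the open fingers straddling the cap evenly. Closing.

```bash
python3 -m crank '{"slide":[[0,0,0],[0,0,0],[0,0,0],[0,0,0],[0,0,0],[0,0,0],[0,0,0],[0,0,0]],"rot":[[0,0,0],[0,0,0],[0,0,0],[0,0,0],[0,0,0],[0,0,0],[0,0,0],[0,0,0]],"jaw":[40,40,40,40,40,40,40,40]}'; python3 -c "
from h import *
st()"
```

```text
time: 2.78
eef_pos: [0.5049, 0.1323, 0.115]
ee_rot: [0.151, 0.68, 0.701, 0.156]
force: [-3.3, -0.5, 4.2]
gripper_width: 0.609
grip_force: 30.0
t 2.78 board mm [  2.9 -59.8  74.3] yang -0.0 axisdev [ 0.001  0.001 -1.   ] F board [-1.2 -0.4  5.2] Mom b [-0.12  0.26  0.01] jaw 0.609 grip 30.0 q [ 0.3   0.37  2.2  -0.65  0.18  0.89]
```

```bash
python3 -m crank '{"slide":[[0,0,1.5],[0,0,3],[0,0,4.5],[0,0,4.5],[0,0,4.5]],"rot":[[0,0,0],[0,0,0],[0,0,0],[0,0,0],[0,0,0]],"jaw":[40,40,40,40,40]}'; python3 -c "
from h import *
st()"
```

```text
time: 3.2
eef_pos: [0.5067, 0.1324, 0.1111]
ee_rot: [0.151, 0.68, 0.701, 0.156]
force: [-5.8, -0.7, 11.1]
gripper_width: 0.604
grip_force: 30.0
t 3.2 board mm [  2.9 -59.8  70.1] yang -0.0 axisdev [ 0.001  0.001 -1.   ] F board [-0.6 -0.5 12.5] Mom b [-0.05  0.43  0.05] jaw 0.604 grip 30.0 q [ 0.3   0.38  2.2  -0.68  0.18  0.91]
```

```bash
python3 -m crank '{"slide":[[0,0,1],[0,0,1.5],[0,0,1.5],[0,0,1.5]],"rot":[[0,0,0],[0,0,0],[0,0,0],[0,0,0]],"jaw":[40,40,40,40]}'; python3 -c "
from h import *
st()"
```

```text
time: 3.53
eef_pos: [0.5071, 0.1324, 0.1101]
ee_rot: [0.151, 0.68, 0.701, 0.156]
force: [-11.1, 0.4, 17.3]
gripper_width: 0.61
grip_force: 30.0
t 3.53 board mm [  2.9 -59.8  69. ] yang -0.0 axisdev [ 0.001  0.001 -1.   ] F board [-2.8  0.8 20.3] Mom b [-0.05  0.53 -0.02] jaw 0.61 grip 30.0 q [ 0.3   0.38  2.2  -0.69  0.17  0.92]
```

```bash
python3 -m crank '{"slide":[[0,0,0],[0,0,0],[0,0,0],[0,0,0],[0,0,0],[0,0,0]],"rot":[[0,0,-0.1],[0,0,-0.2],[0,0,-0.3],[0,0,-0.4],[0,0,-0.5],[0,0,-0.5]],"jaw":[40,40,40,40,40,40]}'; python3 -c "
from h import *
st()"
```

```text
time: 4.03
eef_pos: [0.5078, 0.1327, 0.1105]
ee_rot: [0.185, 0.483, 0.848, 0.114]
force: [-8.7, -0.2, 16.8]
gripper_width: 0.608
grip_force: 30.0
t 4.03 board mm [  3.7 -59.5  69. ] yang 28.9 axisdev [ 0.003  0.002 -1.   ] F board [-0.7  0.1 18.9] Mom b [-0.05  0.18  0.12] jaw 0.608 grip 30.0 q [ 0.3   0.38  2.2  -0.69  0.17  0.42]
```

```bash
python3 -m crank '{"slide":[[0,0,0],[0,0,0],[0,0,0],[0,0,0],[0,0,0],[0,0,0],[0,0,0],[0,0,0]],"rot":[[0,0,-0.1],[0,0,-0.2],[0,0,-0.3],[0,0,-0.4],[0,0,-0.5],[0,0,-0.6],[0,0,-0.65],[0,0,-0.65]],"jaw":[40,40,40,40,40,40,40,40]}'; python3 -c "
from h import *
st()"
```

```text
time: 4.7
eef_pos: [0.5081, 0.1329, 0.1107]
ee_rot: [0.212, 0.188, 0.958, 0.049]
force: [-6.6, 1.0, 17.4]
gripper_width: 0.612
grip_force: 30.0
t 4.7 board mm [  4.  -59.4  69. ] yang 66.0 axisdev [ 0.003  0.002 -1.   ] F board [ 1.4  1.2 18.5] Mom b [0.14 0.08 0.05] jaw 0.612 grip 30.0 q [ 0.3   0.38  2.2  -0.69  0.17 -0.23]
```

```bash
python3 -m crank '{"slide":[[0,0,-2],[0,0,-4],[0,0,-7],[0,0,-10],[0,0,-13],[0,0,-13]],"rot":[[0,0,0],[0,0,0],[0,0,0],[0,0,0],[0,0,0],[0,0,0]],"jaw":[40,40,40,40,40,40]}'; python3 -c "
from h import *
st()"
```

```text
time: 5.2
eef_pos: [0.5024, 0.1326, 0.1218]
ee_rot: [0.212, 0.189, 0.958, 0.049]
force: [0.7, 0.5, 1.3]
gripper_width: 0.609
grip_force: 30.0
t 5.2 board mm [  3.5 -59.5  81.6] yang 65.9 axisdev [ 0.002  0.002 -1.   ] F board [1.2 0.5 0.8] Mom b [ 0.17 -0.05  0.03] jaw 0.609 grip 30.0 q [ 0.3   0.35  2.21 -0.61  0.2  -0.31]
```

```bash
python3 -m crank '{"slide":[[0,0,-10],[0,0,-20],[0,0,-30],[0,0,-40],[0,0,-40],[0,0,-40]],"rot":[[0,0,0],[0,0,0],[0,0,0],[0,0,0],[0,0,0],[0,0,0]],"jaw":[40,40,40,40,40,40]}'; python3 - <<'E'
from h import *
st()
p,_=arm.get_image('side');cv2.imwrite('pics/l.png',cv2.resize(p[130:210,180:270],None,fx=8,fy=7.5,interpolation=cv2.INTER_CUBIC)[:,:,::-1])
goal(TRK+[.06,0,.12],90)
E
```

```text
time: 5.7
eef_pos: [0.485, 0.1317, 0.1575]
ee_rot: [0.211, 0.189, 0.958, 0.049]
force: [1.4, -0.8, -0.9]
gripper_width: 0.609
grip_force: 30.0
t 5.7 board mm [  2.9 -59.8 121.2] yang 65.9 axisdev [ 0.001  0.001 -1.   ] F board [ 0.9 -0.9 -1.4] Mom b [0.02 0.22 0.  ] jaw 0.609 grip 30.0 q [ 0.31  0.25  2.22 -0.44  0.28 -0.47]
slide [ -6.3 126.1   1.1] rot [ 1.00e-03  2.00e-04 -4.21e-01] deg 24.122874426216462
```

View pics/l.png

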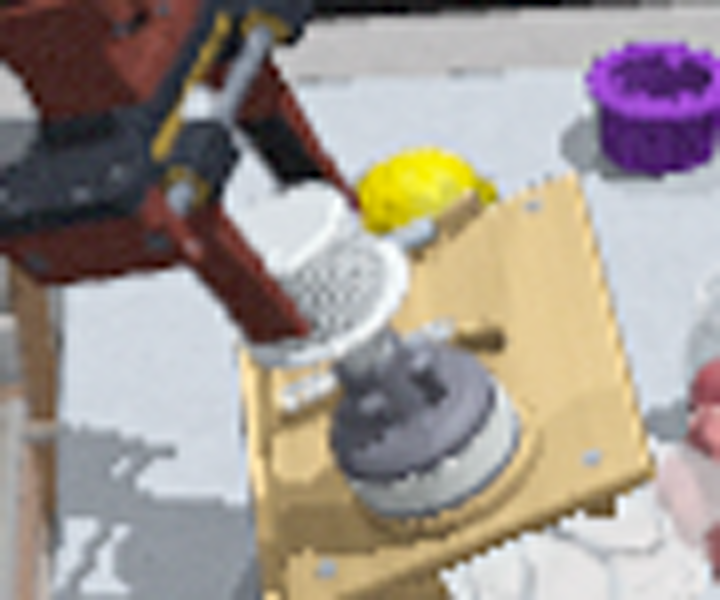

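The cap is off, with the bare neck showing and the cap held upright. Before choosing the finger direction I'll check how close the lemon is.

```bash
python3 - <<'E'
from h import *
T=np.load('top0.npz');P=cloud('top',T['d']);c=T['p'].astype(int)
m=(c[...,0]-c[...,2]>90)&(c[...,1]-c[...,2]>70)&(P[...,2]<.1);m[:,:125]=0;m[:,160:]=0;m[:200]=0;m[250:]=0
L=P[m];print('lemon world',L.min(0),L.max(0),'board',(M.T@(L-B).T).T.min(0),(M.T@(L-B).T).T.max(0))
for ang in(90,66,30,0): goal(TRK+[.06,0,.12],ang)
E
```

```text
lemon world [0.50104162 0.31852546 0.02651438] [0.56417613 0.36533983 0.05950728] board [-0.0299007   0.12569218 -0.0240405 ] [0.03071057 0.17241189 0.01248469]
slide [ -6.3 126.1   1.1] rot [ 1.00e-03  2.00e-04 -4.21e-01] deg 24.122874426216462
slide [ -6.3 126.1   1.1] rot [ 0.001   0.     -0.0021] deg 0.13615723803855206
slide [ -6.3 126.1   1.1] rot [ 1.000e-03 -3.000e-04  6.262e-01] deg 35.87724279441534
slide [ -6.3 126.1   1.1] rot [ 9.0000e-04 -6.0000e-04  1.1498e+00] deg 65.8772194758497
```

The lemon stays below and outside the fingers. I'll turn back to angle 0, so the fingers lie in the slot's direction and not over the rails, and move above the lay-down spot.

```bash
python3 -m crank '{"slide":[[-2,31,0],[-4,62,0],[-7,93,0],[-9,124,0],[-9,124,0],[-9,124,0],[-9,124,0],[-9,124,0],[-9,124,0],[-9,124,0],[-9,124,0],[-9,124,0],[-9,124,0]],"rot":[[0,0,0.11],[0,0,0.22],[0,0,0.33],[0,0,0.44],[0,0,0.55],[0,0,0.66],[0,0,0.77],[0,0,0.88],[0,0,0.99],[0,0,1.1],[0,0,1.15],[0,0,1.15],[0,0,1.15]],"jaw":[40,40,40,40,40,40,40,40,40,40,40,40,40]}'; python3 - <<'E'
from h import *
st()
goal([.062,.0505,.045],0)
E
```

```text
time: 6.83
eef_pos: [0.5349, 0.2426, 0.1815]
ee_rot: [0.151, 0.679, 0.701, 0.155]
force: [0.4, 0.5, -0.4]
gripper_width: 0.606
grip_force: 30.0
t 6.83 board mm [ 61.2  49.5 120.5] yang 0.1 axisdev [-0.001  0.    -1.   ] F board [ 0.2  0.5 -0.5] Mom b [-0.01  0.28 -0.01] jaw 0.606 grip 30.0 q [ 0.5   0.32  2.02 -0.46  0.45  0.85]
slide [ 1.   0.8 75.5] rot [-0.0006 -0.0003  0.0018] deg 0.10893171592755066
```

```bash
python3 -m crank '{"slide":[[0,0,30],[1,1,60],[1,1,80],[1,1,88],[1,1,88],[1,1,88]],"rot":[[0,0,0],[0,0,0],[0,0,0],[0,0,0],[0,0,0],[0,0,0]],"jaw":[40,40,40,40,40,40]}'; python3 - <<'E'
from h import *
st()
p,_=arm.get_image('side');a=cv2.resize(p[120:200,190:280],None,fx=8,fy=7.5,interpolation=cv2.INTER_CUBIC)[:,:,::-1];cv2.imwrite('pics/m.png',a)
E
```

```text
time: 7.33
eef_pos: [0.5728, 0.2448, 0.1029]
ee_rot: [0.15, 0.68, 0.701, 0.155]
force: [0.6, 0.3, 0.0]
gripper_width: 0.611
grip_force: 30.0
t 7.33 board mm [62.4 50.6 33.2] yang 0.0 axisdev [-0.  0. -1.] F board [ 0.6  0.3 -0.2] Mom b [-0.04  0.23  0.01] jaw 0.611 grip 30.0 q [ 0.47  0.5   1.98 -0.62  0.32  1.  ]
```

View pics/m.png

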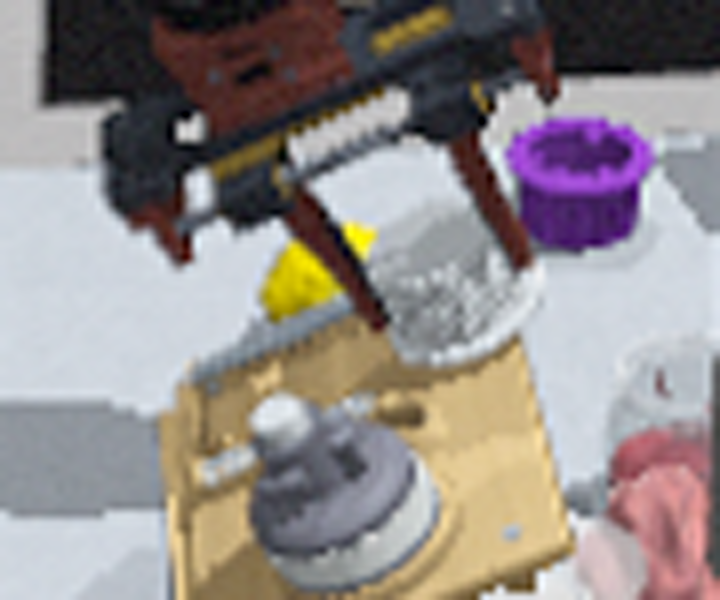

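The cap is held level above the upper board, clear of everything. Lowering to contact.

```bash
python3 -m crank '{"slide":[[0,0,3],[0,0,6],[0,0,8],[0,0,8],[0,0,8]],"rot":[[0,0,0],[0,0,0],[0,0,0],[0,0,0],[0,0,0]],"jaw":[40,40,40,40,40]}'; python3 -c "
from h import *
st()"
```

```text
time: 7.8
eef_pos: [0.5765, 0.2452, 0.0961]
ee_rot: [0.151, 0.68, 0.701, 0.156]
force: [0.1, -0.1, 0.3]
gripper_width: 0.611
grip_force: 30.0
t 7.8 board mm [62.9 50.8 25.5] yang -0.0 axisdev [ 0.001  0.001 -1.   ] F board [ 0.2 -0.1  0.3] Mom b [-0.05  0.3   0.  ] jaw 0.611 grip 30.0 q [ 0.47  0.52  1.98 -0.64  0.31  1.01]
```

```bash
python3 -m crank '{"slide":[[0,0,1],[0,0,2],[0,0,2],[0,0,2]],"rot":[[0,0,0],[0,0,0],[0,0,0],[0,0,0]],"jaw":[40,40,40,40]}'; python3 -c "
from h import *
st()"
```

```text
time: 8.13
eef_pos: [0.5769, 0.2453, 0.0955]
ee_rot: [0.151, 0.68, 0.701, 0.156]
force: [-11.1, -2.0, 17.2]
gripper_width: 0.607
grip_force: 30.0
t 8.13 board mm [63.  50.9 24.8] yang -0.0 axisdev [ 0.002  0.001 -1.   ] F board [-2.9 -1.7 20.3] Mom b [-0.18  0.84  0.04] jaw 0.607 grip 30.0 q [ 0.47  0.52  1.98 -0.64  0.3   1.02]
```

```bash
python3 -m crank '{"slide":[[0,0,-1],[0,-6,-1],[0,-12,-1],[0,-18,-1],[0,-24,-1],[0,-24,-1]],"rot":[[0,0,0],[0,0,0],[0,0,0],[0,0,0],[0,0,0],[0,0,0]],"jaw":[40,40,40,40,40,40]}'; python3 -c "
from h import *
st()"
```

```text
time: 8.63
eef_pos: [0.5552, 0.2452, 0.0855]
ee_rot: [0.151, 0.679, 0.701, 0.157]
force: [-4.2, 2.1, 5.8]
gripper_width: 0.607
grip_force: 30.0
t 8.63 board mm [39.1 51.4 24.8] yang 0.0 axisdev [ 0.002  0.002 -1.   ] F board [-1.3  2.2  7. ] Mom b [ 0.25  0.54 -0.05] jaw 0.607 grip 30.0 q [ 0.49  0.52  2.02 -0.75  0.28  1.15]
```

```bash
python3 -m crank '{"slide":[[0,-5,0],[0,-10,0],[0,-15,0],[0,-20,0],[0,-24,0],[0,-24,0]],"rot":[[0,0,0],[0,0,0],[0,0,0],[0,0,0],[0,0,0],[0,0,0]],"jaw":[40,40,40,40,40,40]}'; python3 -c "
from h import *
st()"
```

```text
time: 9.13
eef_pos: [0.5339, 0.2446, 0.0755]
ee_rot: [0.151, 0.679, 0.701, 0.157]
force: [-2.6, 1.8, 5.5]
gripper_width: 0.606
grip_force: 30.0
t 9.13 board mm [15.6 51.5 24.9] yang -0.0 axisdev [ 0.002  0.003 -1.   ] F board [-0.   1.9  6.1] Mom b [ 0.15  0.32 -0.02] jaw 0.606 grip 30.0 q [ 0.51  0.52  2.06 -0.88  0.25  1.31]
```

Sliding freely under the rails. Going on to x ≈ -20.

```bash
python3 -m crank '{"slide":[[0,-6,0],[0,-12,0],[0,-18,0],[0,-24,0],[0,-30,0],[0,-35,0],[0,-35,0]],"rot":[[0,0,0],[0,0,0],[0,0,0],[0,0,0],[0,0,0],[0,0,0],[0,0,0]],"jaw":[40,40,40,40,40,40,40]}'; python3 -c "
from h import *
st()"
```

```text
time: 9.72
eef_pos: [0.5022, 0.2437, 0.0607]
ee_rot: [0.151, 0.679, 0.701, 0.157]
force: [-2.8, 1.6, 7.3]
gripper_width: 0.608
grip_force: 30.0
t 9.72 board mm [-19.4  51.6  24.8] yang 0.0 axisdev [ 0.002  0.003 -1.   ] F board [0.6 1.7 7.8] Mom b [ 0.09  0.29 -0.05] jaw 0.608 grip 30.0 q [ 0.54  0.53  2.12 -1.13  0.23  1.59]
```

```bash
python3 -m crank '{"slide":[[0,-2,0],[0,-4,0],[0,-5,0],[0,-6,0],[0,-7,0],[0,-7,0]],"rot":[[0,0,0],[0,0,0],[0,0,0],[0,0,0],[0,0,0],[0,0,0]],"jaw":[40,40,40,40,40,40]}'; python3 -c "
from h import *
st()"
```

```text
time: 10.22
eef_pos: [0.497, 0.2437, 0.0583]
ee_rot: [0.151, 0.68, 0.7, 0.158]
force: [0.5, 0.2, 8.3]
gripper_width: 0.608
grip_force: 30.0
t 10.22 board mm [-25.1  51.8  24.9] yang -0.0 axisdev [ 0.004  0.003 -1.   ] F board [3.9 0.2 7.3] Mom b [-0.03 -0.37 -0.01] jaw 0.608 grip 30.0 q [ 0.55  0.53  2.13 -1.18  0.23  1.65]
```

```bash
python3 -m crank '{"slide":[[0,-1,0],[0,-1.5,0],[0,-1.5,0]],"rot":[[0,0,0],[0,0,0],[0,0,0]],"jaw":[40,40,40]}'; python3 -c "
from h import *
st()"
```

```text
time: 10.47
eef_pos: [0.4968, 0.2438, 0.0583]
ee_rot: [0.152, 0.68, 0.7, 0.158]
force: [4.2, -1.5, 9.3]
gripper_width: 0.609
grip_force: 30.0
t 10.47 board mm [-25.3  51.8  25. ] yang -0.0 axisdev [ 0.006  0.002 -1.   ] F board [ 7.7 -1.6  6.6] Mom b [-0.26 -1.09  0.05] jaw 0.609 grip 30.0 q [ 0.55  0.53  2.13 -1.2   0.23  1.67]
```

The cap is firm against the stop. I'll relax the preload, open and retract along the axis.

```bash
python3 -m crank '{"slide":[[0,1,-0.4],[0,1.2,-0.4],[0,1.2,-0.4],[0,1.2,-0.4],[0,1.2,-0.4],[0,1.2,-0.4],[0,1.2,-0.4],[0,1.2,-0.4]],"rot":[[0,0,0],[0,0,0],[0,0,0],[0,0,0],[0,0,0],[0,0,0],[0,0,0],[0,0,0]],"jaw":[40,40,87,87,87,87,87,87]}'; python3 -c "
from h import *
st()"
```

```text
time: 11.13
eef_pos: [0.4945, 0.2426, 0.0569]
ee_rot: [0.15, 0.68, 0.701, 0.156]
force: [0.6, -0.1, 0.2]
gripper_width: 0.982
grip_force: 0.0
t 11.13 board mm [-28.   50.7  24.6] yang -0.0 axisdev [-0.     0.001 -1.   ] F board [ 0.6 -0.1 -0.1] Mom b [-0.09  0.23 -0.02] jaw 0.982 grip 0.0 q [ 0.55  0.53  2.14 -1.18  0.23  1.65]
```

```bash
python3 -m crank '{"slide":[[0,0,-15],[0,0,-40],[0,0,-70],[0,0,-100],[0,0,-130],[0,60,-150],[0,60,-150],[0,60,-150]],"rot":[[0,0,0],[0,0,0],[0,0,0],[0,0,0],[0,0,0],[0,0,0],[0,0,0],[0,0,0]],"jaw":[87,87,87,87,87,87,87,87]}'; python3 - <<'E'
from h import *
st()
o=[]
for n,(a,b) in dict(top=(185,150),side=(140,195)).items():
    p,_=arm.get_image(n);q=p[a:a+75,b:b+70];im=cv2.resize(q,None,fx=5.7,fy=5.7,interpolation=cv2.INTER_CUBIC)[:,:,::-1].copy()
    th=np.linspace(0,6.3,40)
    for r,z in((.027,.04),(.034,.0)):
        L=TRK+[-.0255,-.001,0]+np.c_[r*np.cos(th),r*np.sin(th),0*th+z]
        cv2.polylines(im,[np.int32((project(n,B+L@M.T)-[b,a]+.5)*5.7)],False,(255,0,0),1)
    o.append(im)
cv2.imwrite('pics/end.png',np.hstack(o))
E
```

```text
time: 11.8
eef_pos: [0.49, 0.2442, 0.2233]
ee_rot: [0.152, 0.68, 0.7, 0.16]
force: [1.5, 0.7, 1.1]
gripper_width: 0.987
grip_force: 0.0
t 11.8 board mm [ 38.3  52.4 177.3] yang -0.1 axisdev [ 0.009  0.005 -1.   ] F board [1.8 0.6 0.4] Mom b [-0.09  0.21 -0.  ] jaw 0.987 grip 0.0 q [ 0.56  0.19  2.07 -0.44  0.53  0.87]
```

View pics/end.png

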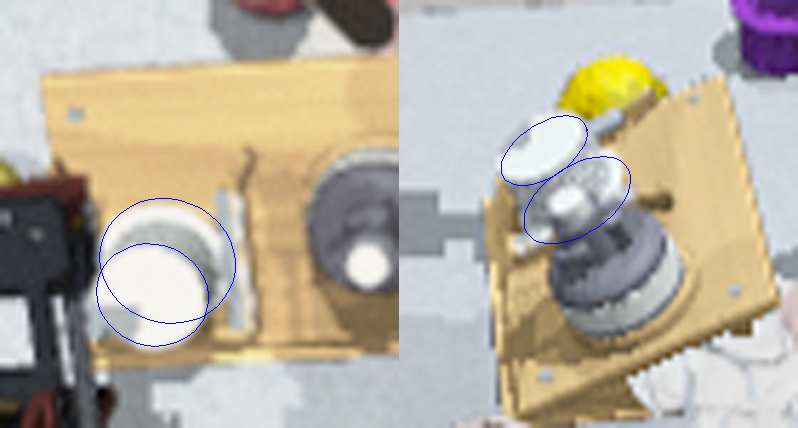

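The cap sits flat in the track against the stop, and its predicted outline matches in both views: top disc at crop (153,295) in the left half and (545,150) in the right half. The gripper is clear, so I'm handing in.

```bash
python3 -m crank '{"slide":[[0,0,0],[0,0,0],[0,0,0],[0,0,0],[0,0,0],[0,0,0]],"rot":[[0,0,0],[0,0,0],[0,0,0],[0,0,0],[0,0,0],[0,0,0]],"jaw":[87,87,87,87,87,87]}'; python3 -c "
from plant import arm
print(arm.finish_job())"
```

```text
time: 12.4
eef_pos: [0.4856, 0.2423, 0.2181]
ee_rot: [0.15, 0.68, 0.701, 0.156]
force: [-0.8, 0.0, -0.9]
gripper_width: 0.991
grip_force: 0.0
the job is handed in; nothing more can be done
None
```

The cap is off the tub and home against the stop in the track, flat, open side down and released; I handed the job in at 12.4 s, and the hand-in call returned no verdict.

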